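# Open the slot-gauge case and lay the gauge out

### The arm

A 7-joint arm with a two-finger parallel gripper is mounted at the origin on the work surface. World frame = base frame: x ahead of the robot, y to its left, z up, the work surface at z = 0. Lengths are in m, angles in rad, forces in N, time in s.
With the tool pointing down it reaches from about 0.425 to 0.925 m from the base axis. Payload 6.8 kg.
Tool frame: the origin (TCP) lies on the mounting face of the last link; the fingertips stand 173 mm ahead of it and the grasp point (between the pads) lies 155 mm ahead of it; z points along the fingers, y is the line along which they close (so a half turn about z gives the same grasp; the last joint's range is limited). The gripper opens to 85 mm and grips with 20 to 120 N. Pads are 22 mm wide; open, the fingers measure 114 mm over their backs; the gripper's body (76 mm by 85 mm) begins 54 mm behind the grasp point. The pads swing forward as they close: fully open they stand 13 mm farther back than shut.
Start: joints at [-0.108, 0.477, 0.022, 1.555, -0.011, 1.109, -0.083], TCP at [0.675, 0, 0.405] pointing down, gripper open.
Joint ranges: [-2.96, 2.96], [-0.34, 2.1], [-1.41, 1.46], [0.24, 2.44], [-1.37, 4.51], [0.17, 1.92], [-2.96, 2.96]. Speed limits (rad/s): [2.39, 2.39, 3.14, 3.14, 3.14, 3.14, 3.14].

### API

Orientations are given as a unit quaternion [w, x, y, z].
In Python, from station import bot gives the robot as it stands. The module is installed in compiled form; this text tells all that it offers.
- The arm moves only by the shell command python3 -m pendant 'ROWS' [FORCE]. ROWS is JSON, a list of rows, each a list of 5 numbers: the finger opening in m, from 0 to 0.0854, then the shift along the tool's x, y, z in m, then the turn about the tool's z in degrees. In form: [[jaw, x, y, z, yaw], ...]. A call has 1 to 12 rows; each row shifts and turns the commanded pose from where the row before left it, along the tool's axes as they then stand; what a row does not reach is not made up. A row lasts 1/12 s, in which the tool goes at most 41.7 mm and 7.16 degrees, less where a joint would pass 70% of its speed; a pose out of reach is approached as far as the arm can. A call with a gripper value outside its range is refused whole. The fingers move at their own pace and stop on an object; FORCE is the grip in N (left out, the last holds). Time passes only in rows, so rows that do not move let the fingers close. It gives the time, the measured TCP pose, the force, the opening and the grip force at its end, in the units of the state.
- bot.get_obs(): the state, without advancing time (a new reading comes with each control period).
- bot.read_camera(name): name is "scene" or "side" or "wrist"; returns (picture, depth): 384x512x3 uint8, blue, green, red; 384x512 float32, m along the optical axis (not along the pixel's ray), 0 where there is no reading.
- bot.camera_model(name): a dict with "intrinsics" (3x3 intrinsics, pixels), "dist_coeffs" ([k1, k2, p1, p2, k3] as OpenCV has them; the pictures are not rectified), "R" (3x3) and "t" (3): a world point X has camera coordinates R X + t. Camera axes: x right, y down, z forward; pixel columns grow to the right and rows downward; lengths in m; the calibration is good to about 2 mm. A picture is of the moment at which its call begins: read the wrist's pose just before it. camera_model takes no time and is no camera call; for the wrist camera it gives the pose at the moment of the call.
- bot.hand_in(): hands the job in; it is judged then, once.
Trained networks look in the newest picture that a camera, given by its name, has taken for a name from the list of things; names that differ only in an ending like _2 or _b are one class to them, and where a whole thing is asked for, a point or a joint stands for the part that bears it (a point fixed in the world has none). Each returns a list of dicts, best first, with "score" (0 to 1); they miss things now and then, are a little off and sometimes report something else, mostly with a low value. They report only what shows in the picture. A call takes as long as a camera call. They do not tell look-alikes from the thing itself.
- bot.boxes_of(name, camera): "at" ([column, row] in pixels, amid what is visible of it).
- bot.trace(name, camera): "mask" (384x512 bool, what is visible of it) and "at" ([column, row] in pixels, amid what is visible of it).
- bot.pinpoint(name, camera): "at" ([column, row] in pixels: a listed point, or the origin of a listed thing).
The state is a dict: "t": time; "q": joint angles; "joint_vel": joint speeds; "joint_torque": joint torques, N m; "eef_pos": TCP position; "tool_rot": TCP orientation; "contact_force": force on the tool from outside, world axes, zero at the start; "torque": the same for the moment, N m; "gripper_width": opening from 0.0 (shut) to 1.0 (fully open); "grasp_force": force on a finger pad.
Only numpy, scipy, OpenCV 4.12 (cv2) and the standard library are available. Lean on these libraries where they do the work, as an engineer would, in place of code of your own. Each camera call takes 0.05 s, during which the arm holds its last target. There are 200 camera calls.

### The job

Take the yellow lid off the green gauge case - its back edge is tucked under a keeper strip, so tip the front up by the black grip and draw it out from under the strip - and set it down flat, right way up, in the middle of the black rubber mat. Then take the slot gauge out of the case and lay it flat along the middle of the green strip in the white tray, its blade pointing the same way as the two gauges already there. Set both down rather than dropping them, and leave the other things where they are.

Things in the scene. Friction and masses are not known exactly. Their poses are not given: they have to be found in the camera images.
- case: Green open-topped box bolted down, 140 (x) x 160 (y) x 45 tall, walls and floor 5 thick; origin at centre of underside, front (-x) roughly towards the robot. A dark keeper strip 120 long (y) along its back (+x) overhangs the rim: top 56 above the bench, underside 52 (3 above the lid's top), reaching in to x = +60.
- keeper_seat (a point): point on the case's back rim at (68, 0, 45) in the case frame, where the middle of the lid's back edge starts, under the keeper
- lid: Loose yellow lid, about 0.25 kg, plate 140 (x, -72 to +68) x 164 (y) x 4, resting on the case rim; +x is its back edge, under the keeper. Origin on the plate's underside, above the case's centre at the start. Below it a U-shaped rib 8 deep (front at x = -62, sides at y = -72 and +72, back to x = +10) sits inside the case, 2 play; on the mat it stands on the rib, origin 12 above the bench.
- lid_grip (a point): middle of the black grip block on the lid, 16 (x) x 28 (y) x 24 tall (z from 4 to 28 in the lid frame), 48 in front of the lid's origin; this point 16 above the lid's origin
- lid_back (a point): middle of the lid's back lower edge, at (68, 0, 0) in the lid frame. The keeper covers the last 8 of the lid and stops a straight lift; the rib stops sliding. Tip the lid 0.1 to 0.35 rad about this edge, front up, then draw it 15 or more forward (-x) and lift
- gauge: Slot gauge lying on the case floor under the lid, any yaw: a bar 110 long (x from -55 to +55) and 14 tall, about 0.06 kg. Blue handle 14 x 14 from x = -55 to +10 with a white band near its end, steel blade 7 wide, 14 tall from +10 to +55. Origin at centre of underside; balances near the origin, grip the handle there across y.
- gauge_tip (a point): end of the blade of gauge, at (55, 0, 7) in its frame
- gauge_butt (a point): end of the handle of gauge, at (-55, 0, 7) in its frame
- tray: White tray, fixed, 160 (x) x 200 (y), floor 4 thick, rim 12 tall and 4 thick; origin at centre of underside. Three places side by side along y, 57 apart: two hold gauges, one has the green strip. On one side of the case; the mat is on the other.
- place: green strip on the tray floor marking the free place, 120 (x) x 30 (y), flat and without thickness; origin at its centre on the tray floor (4 above the bench), +x along which the blade must point
- mat: black rubber mat, fixed, 190 (x) x 210 (y) x 4 thick; origin at centre of underside
- gauge_b: slot gauge like gauge, a bystander already lying in the tray with its blade along the tray's +x; leave it
- gauge_c: slot gauge like gauge, a bystander already lying in the tray with its blade along the tray's +x; leave it
- core_a: loose steel stator core (slotted ring), 68 outer diameter, 42 tall, bystander; origin at centre of underside
- core_b: loose steel stator core (slotted ring), 68 outer diameter, 42 tall, bystander; origin at centre of underside
- core_c: loose steel stator core (slotted ring), 68 outer diameter, 42 tall, bystander; origin at centre of underside
- jar: loose white jar with orange cap, 56 diameter, 80 tall, bystander; origin at centre of underside
- screwdriver: loose screwdriver with red handle, 170 long, lying on the bench, bystander
There are look-alikes about, which are no part of the job. There is more than one size of the case; the job needs the largest. There is more than one size of the lid; the one meant has the size given above.

How it is judged:
On the way, in this order (a step that is already met when the one before it is completed fails the run):
1. the lid's front is tipped up (over 0.06 rad) while its back edge is still within 25 mm of its seat under the keeper (angle between lid's own z axis and vertical above 0.06 rad and distance between lid_back and keeper_seat below 0.025 m).
2. the lid lies flat and right way up on the mat, let go, centre within 60 mm of the mat's centre (horizontal distance between lid and mat below 0.06 m and angle between lid's own z axis and vertical below 0.1 rad and height (world z) of lid below 0.018 m and contact force between lid and the fingers below 0.1 N), for 0.2 s.
At the end, for the whole second after the job is handed in: Lid at rest flat (0.1 rad), right way up on the mat, centre within 60 mm of the mat's and under 18 mm high. Gauge at rest flat in the tray along the green strip: both ends within 15 mm of its centre line and under 18 mm high, middle within 25 mm of its centre, blade to its +x (all of step 2 and linear speed of each of lid, gauge below 0.02 m/s and x of gauge in the frame of place between -0.025 and 0.025 m and y of gauge_tip in the frame of place between -0.015 and 0.015 m and y of gauge_butt in the frame of place between -0.015 and 0.015 m and x of gauge_tip in the frame of place above 0.02 m and x of gauge_butt in the frame of place below -0.02 m and height (world z) of each of gauge_tip, gauge_butt below 0.018 m); the robot touches nothing.
It fails at once if the lid comes down on the bench or mat faster than 0.8 m/s (dropped) (height (world z) of lid below 0.03 m and linear speed of lid above 0.8 m/s).
It fails at once if the gauge comes down on the tray faster than 0.8 m/s (dropped) (height (world z) of gauge below 0.025 m and horizontal distance between gauge and place below 0.12 m and linear speed of gauge above 0.8 m/s).
It fails at once if a gauge already in the tray is moved more than 15 mm, or a core, the jar or the screwdriver more than 30 mm (distance of any of gauge_b, gauge_c from where it was at the start of the episode above 0.015 m or distance of any of core_a, core_b, core_c, jar, screwdriver from where it was at the start of the episode above 0.03 m).
It also fails if it takes over 61 s, if anything falls off the work surface, if the arm or the gripper's body presses on something with over 40 N, if the wrist force passes 120 N, or if a joint passes its speed limit or range.

## Working session

There is one attempt and no reset: what is moved stays moved. The work goes in short steps, Python scripts to look and compute and a shell command to move; the robot and the scene stay as the last step left them, time stands still between calls to the robot, and variables do not carry over. Pictures are saved under pics/ and viewed, at most 10 in all, crops included, and the job is handed in when it is done.

```bash
mkdir -p pics; cat > h.py <<'E'
import numpy as np, cv2
from station import bot
def load(c):
    m=bot.camera_model(c); im,d=bot.read_camera(c)
    return im,d,m
def ray(m,px):
    K=np.array(m["intrinsics"]);D=np.array(m["dist_coeffs"],float)
    p=cv2.undistortPoints(np.array(px,float).reshape(-1,1,2),K,D).reshape(-1,2)
    return np.c_[p,np.ones(len(p))]
def at_z(m,px,z):
    R=np.array(m["R"]);t=np.array(m["t"]).ravel()
    c=-R.T@t; v=ray(m,px)@R
    return c+v*((z-c[2])/v[:,2])[:,None]
def at_d(m,px,dep):
    R=np.array(m["R"]);t=np.array(m["t"]).ravel()
    return (ray(m,px)*np.asarray(dep).reshape(-1,1)-t)@R
def proj(m,X):
    R=np.array(m["R"]);r,_=cv2.Rodrigues(R)
    return cv2.projectPoints(np.array(X,float).reshape(-1,3),r,np.array(m["t"],float).ravel(),np.array(m["intrinsics"]),np.array(m["dist_coeffs"],float))[0].reshape(-1,2)
E
python3 - <<'E'
from h import *
im,d,m=load("scene"); cv2.imwrite("pics/s.png",im)
R=np.array(m["R"]);print(-R.T@np.array(m["t"]).ravel())
for n in ["case","lid","lid_grip","lid_back","tray","place","mat"]:
    for r in bot.pinpoint(n,"scene")[:4]:
        a=r["at"]; x,y=map(int,np.round(a)); x=min(max(x,0),511);y=min(max(y,0),383)
        print(n,round(r["score"],2),np.round(a,1),at_d(m,[a],d[y,x]).round(3)[0])
print(bot.get_obs())
im,d,m=load("side"); cv2.imwrite("pics/side.png",im)
E
```

```text
[1.4508607  0.3574488  0.81790288]
case 0.9 [201.4 141.4] [ 0.289 -0.32   0.031]
case 0.77 [253.9 205.6] [0.617 0.039 0.056]
case 0.69 [348.8 171.2] [0.294 0.283 0.039]
lid 0.79 [248.2 196.3] [0.569 0.    0.046]
lid 0.73 [301.1 176.1] [0.343 0.12  0.008]
lid_grip 0.65 [257.8 177.9] [0.494 0.005 0.071]
lid_grip 0.6 [296.6 170.3] [0.315 0.095 0.009]
lid_back 0.81 [241.9 201.6] [ 0.615 -0.003  0.058]
lid_back 0.61 [299.4 183.2] [0.38  0.125 0.002]
lid_back 0.56 [378.8 217.5] [0.47  0.414 0.006]
tray 0.89 [363.7 214.5] [0.487 0.367 0.017]
place 0.58 [381.5 215. ] [0.451 0.422 0.003]
mat 0.86 [179.3 172.6] [ 0.485 -0.313  0.005]
{'t': 0.4, 'q': array([-0.10809755,  0.47712286,  0.02239537,  1.55555909, -0.0114804 ,
        1.10924836, -0.0830966 ]), 'joint_vel': array([-1.53456713e-04, -2.02320879e-03, -7.19655032e-04, -3.24397116e-03,
       -3.50296385e-04, -1.53949268e-05, -4.07764862e-05]), 'joint_torque': array([-2.16303852e-03, -5.95635116e+01,  1.60374552e+00, -2.81120646e+01,
        1.23616020e-02,  3.95842450e-03, -9.77471842e-06]), 'eef_pos': array([ 6.74977742e-01, -1.31434122e-06,  4.04558073e-01]), 'tool_rot': array([-6.52965853e-05,  7.07109946e-01,  7.07103609e-01, -8.16658822e-05]), 'contact_force': array([0.08660579, 0.78406233, 0.01222672]), 'torque': array([ 0.0309086 , -0.00984509, -0.0177386 ]), 'grasp_force': 0.0, 'gripper_width': 1.000885837451931}
```

View pics/s.png

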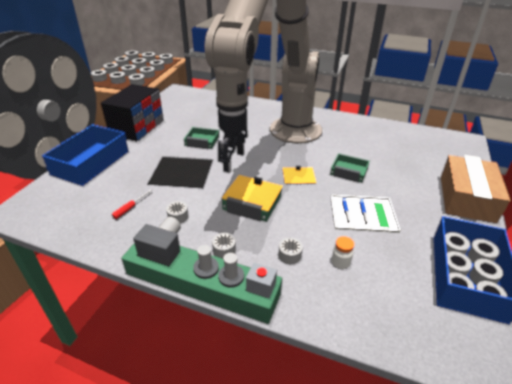

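The likely mix-ups are:
- **Cases:** the real one at about (253,198). The small look-alikes are at (201,138) and (350,168).
- **Lids:** the one on the case at (253,192), with its grip at (258,178). The look-alike lies on the bench at (299,175).

I choose the large case and the lid on it. I'll check that choice in the wrist view.

```bash
python3 - <<'E'
from h import *
im,d,m=load("wrist"); cv2.imwrite("pics/w.png",im)
R=np.array(m["R"]);print(-R.T@np.array(m["t"]).ravel(), R.round(2).tolist())
for n in ["case","lid","lid_grip","lid_back"]:
    for r in bot.pinpoint(n,"wrist")[:3]:
        a=r["at"]; x,y=map(int,np.round(a))
        print(n,round(r["score"],2),np.round(a,1),at_d(m,[a],d[min(y,383),min(x,511)]).round(4)[0])
E
```

```text
[0.67412942 0.07669611 0.3739919 ] [[1.0, 0.0, -0.0], [0.0, -0.95, 0.3], [-0.0, -0.3, -0.95]]
case 0.7 [ 20.8 346.9] [0.6073 0.012  0.3165]
case 0.62 [275.  277.7] [ 0.7003 -0.164   0.0414]
case 0.59 [299.8   7.7] [0.726  0.1918 0.001 ]
lid 0.58 [153.2 167.2] [0.5437 0.004  0.0496]
lid_grip 0.78 [110.8 168.9] [0.5028 0.0071 0.0723]
lid_back 0.86 [29.9 66.2] [0.3791 0.127  0.0009]
lid_back 0.62 [209.2 165.3] [0.6153 0.0079 0.0562]
```

View pics/w.png

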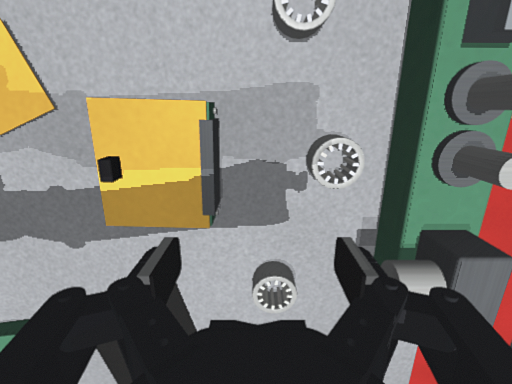

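The wrist view shows the yellow lid from (87,98) to (212,226), its black grip at (109,169) and the dark keeper at (209,170). The lid is tucked under the keeper. The plain yellow lid at the upper left, at (20,70), is the look-alike lying on the bench. Next I'll measure the pose from depth.

```bash
cat > lid.py <<'E'
from h import *
def rect(P):
    (c,s,a)=cv2.minAreaRect((P[:,:2]*1000).astype(np.float32)); return np.round(c,1),np.round(s,1),round(a,2)
E
python3 - <<'E'
from lid import *
im,d,m=load("wrist")
v,u=np.mgrid[0:384,0:512]; ok=(d>0)
px=np.c_[u[ok],v[ok]]; P=at_d(m,px,d[ok]); hsv=cv2.cvtColor(im,cv2.COLOR_BGR2HSV)[ok]
reg=(px[:,0]>60)&(px[:,0]<235)&(px[:,1]>80)&(px[:,1]<240)
yel=(hsv[:,0]>15)&(hsv[:,0]<35)&(hsv[:,1]>120)
for nm,s in [("lid",reg&yel&(abs(P[:,2]-.049)<.004)),("grip",reg&(hsv[:,2]<60)&(P[:,2]>.068)&(P[:,0]<.56)),("keeper",reg&(P[:,2]>.0535)&(P[:,0]>.57)&(P[:,2]<.06))]:
    print(nm,s.sum(),rect(P[s]),P[s].mean(0).round(4))
for cam in ["scene","wrist"]:
    im,d,m=load(cam)
    for n in ["mat","tray","place","gauge"]:
        for r in bot.trace(n,cam)[:3]:
            k=r["mask"]&(d>0); k=cv2.erode(k.astype(np.uint8),np.ones((2,2)))>0
            if k.sum()<20: continue
            v,u=np.where(k);Q=at_d(m,np.c_[u,v],d[k]);print(cam,n,round(r["score"],2),np.round(r["at"]),rect(Q),np.median(Q,0).round(3))
E
```

```text
lid 12991 (array([541.4,   3.6]), array([164. , 140.8]), 88.49) [0.5409 0.0105 0.0492]
grip 309 (array([496.7,   6.2]), array([25.2, 15.1]), 88.57) [0.4976 0.0063 0.0726]
keeper 1247 (array([612.1,   2. ]), array([119.8,  16.2]), 88.5) [0.6125 0.0055 0.0562]
scene mat 0.84 [180. 173.] (array([ 473. , -308.6]), array([189.9, 211. ]), 15.64) [ 0.479 -0.305  0.005]
scene tray 0.97 [360. 215.] (array([463. , 367.7]), array([163.7, 204.4]), 16.24) [0.48  0.365 0.004]
scene place 0.5 [379. 214.] (array([449.3, 420.8]), array([110.1,  26.4]), 16.53) [0.451 0.421 0.004]
scene gauge 0.62 [358. 213.] (array([462.7, 368.1]), array([164.4, 206.2]), 16.12) [0.473 0.358 0.004]
scene gauge 0.54 [346. 206.] (array([476.5, 309.5]), array([85.8, 12.7]), 17.45) [0.477 0.308 0.017]
wrist mat 0.85 [122. 348.] (array([ 547.8, -221.9]), array([501.5, 121. ]), 53.86) [ 0.425 -0.341  0.004]
wrist tray 0.45 [211. 162.] (array([612.8,  -2.2]), array([166.1,  16.1]), 89.26) [0.616 0.009 0.055]
```

```bash
python3 -m pendant '[[0.0854,0.001,-0.03,0,0],[0.0854,0.001,-0.03,0,0],[0.0854,0.001,-0.03,0,0],[0.0854,0.001,-0.03,0,0],[0.0854,0.001,-0.03,0,0],[0.0854,0.0005,-0.028,0,0],[0.0854,0,0,0,6.5],[0.0854,0,0,0,6.5],[0.0854,0,0,0,6.5],[0.0854,0,0,0,6.5],[0.0854,0,0,0,6.5],[0.0854,0,0,0,6.5]]' 20
python3 -m pendant '[[0.0854,0,0,0.01,6.5],[0.0854,0,0,0.01,6.5],[0.0854,0,0,0.01,6.5],[0.0854,0,0,0.01,6.5],[0.0854,0,0,0.01,6.5],[0.0854,0,0,0.01,6.5],[0.0854,0,0,0.01,6.5],[0.0854,0,0,0.01,7],[0.0854,0,0,0,0],[0.0854,0,0,0,0]]' 20
python3 - <<'E'
from lid import *
from scipy.spatial.transform import Rotation as Ro
o=bot.get_obs();q=o["tool_rot"];print(o["eef_pos"],Ro.from_quat(np.r_[q[1:],q[0]]).as_matrix().round(3).tolist(),o["q"].round(2))
im,d,m=load("wrist"); cv2.imwrite("pics/w2.png",im)
v,u=np.mgrid[0:384,0:512]; ok=(d>0)
P=at_d(m,np.c_[u[ok],v[ok]],d[ok]); hsv=cv2.cvtColor(im,cv2.COLOR_BGR2HSV)[ok]
s=(P[:,2]>.067)&(P[:,2]<.077)&(abs(P[:,0]-.496)<.03)&(abs(P[:,1])<.04)
print(s.sum(),rect(P[s]),P[s].mean(0))
E
```

```text
t: 2.25
eef_pos: [0.497, 0.0055, 0.4049]
tool_rot: [0.0, 0.904, 0.428, 0.0]
contact_force: [-0.5, -0.6, -0.5]
gripper_width: 1.002
grasp_force: 0.0
t: 3.08
eef_pos: [0.497, 0.0056, 0.3246]
tool_rot: [0.0, 1.0, -0.011, -0.0]
contact_force: [1.1, 0.1, -0.3]
gripper_width: 1.004
grasp_force: 0.0
[0.49695886 0.00561576 0.32460046] [[1.0, -0.022, -0.001], [-0.022, -1.0, -0.0], [-0.001, 0.0, -1.0]] [-0.31  0.29  0.2   2.06 -0.08  0.8  -1.65]
577 (array([495.8,   4.5]), array([27.8, 16.2]), 88.49) [0.49656125 0.00467292 0.07266737]
```

View pics/w2.png

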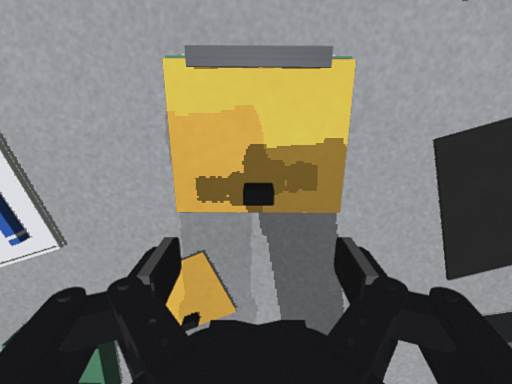

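The grip block is at pixel (258,194), in line between the fingers, and the keeper is at (258,56). Measured grip size is 27.8 x 16.2 mm, which matches. I'll lower and grip.

```bash
python3 -m pendant '[[0.0854,-0.001,0.001,0.02,0],[0.0854,0,0,0.02,0],[0.0854,0,0,0.02,0],[0.0854,0,0,0.02,0],[0.0854,0,0,0.01,0],[0.0854,0,0,0.0066,0],[0.0854,0,0,0,0],[0.02,0,0,0,0],[0.02,0,0,0,0],[0.02,0,0,0,0],[0.02,0,0,0,0],[0.02,0,0,0,0]]' 30
python3 -m pendant '[[0.02,0,0,0,0],[0.02,0,0,0,0],[0.02,0,0,0,0],[0.02,0,0,0,0]]'
```

```text
t: 4.13
eef_pos: [0.4963, 0.0046, 0.2288]
tool_rot: [-0.0, 1.0, -0.013, 0.001]
contact_force: [-3.2, -0.7, 7.6]
gripper_width: 0.317
grasp_force: 29.1
t: 4.47
eef_pos: [0.4963, 0.0046, 0.2288]
tool_rot: [-0.0, 1.0, -0.013, 0.001]
contact_force: [-0.8, 1.2, 4.8]
gripper_width: 0.322
grasp_force: 29.7
```

```bash
python3 -m pendant '[[0.02,0.0005,0,-0.002,0],[0.02,0.0005,0,-0.002,0],[0.02,0.0005,0,-0.002,0],[0.02,0.0005,0,-0.002,0],[0.02,0.0005,0,-0.002,0],[0.02,0.0005,0,-0.002,0],[0.02,0.0005,0,-0.002,0],[0.02,0.0005,0,-0.002,0],[0.02,0,0,-0.002,0],[0.02,0,0,-0.002,0],[0.02,0,0,0,0],[0.02,0,0,0,0]]'
cat > tilt.py <<'E'
from lid import *
im,d,m=load("wrist")
import sys
if len(sys.argv)>1: cv2.imwrite("pics/"+sys.argv[1],im)
o=bot.get_obs();e=o["eef_pos"]
v,u=np.mgrid[0:384,0:512]; ok=(d>0)
P=at_d(m,np.c_[u[ok],v[ok]],d[ok]); h=cv2.cvtColor(im,cv2.COLOR_BGR2HSV)[ok]
s=(h[:,0]>15)&(h[:,0]<35)&(h[:,1]>120)&(np.hypot(P[:,0]-e[0]-.05,P[:,1]-e[1])<.13)&(P[:,2]>.011)
Q=P[s];n=None
for _ in range(4):
    c=Q.mean(0);n=np.linalg.svd(Q-c,full_matrices=False)[2][2];n*=np.sign(n[2]);Q=Q[abs((Q-c)@n)<.004]
print("n",n.round(3),"tilt",np.arccos(n[2]).round(3),rect(Q),"x",Q[:,0].min().round(4),Q[:,0].max().round(4),"z",Q[:,2].min().round(4),Q[:,2].max().round(4))
E
python3 tilt.py w3.png
```

```text
t: 5.47
eef_pos: [0.5002, 0.0044, 0.2483]
tool_rot: [-0.0, 1.0, -0.013, 0.0]
contact_force: [0.5, -0.2, -5.0]
gripper_width: 0.322
grasp_force: 29.9
n [ 0.15  -0.005  0.989] tilt 0.15 (array([541. ,   3.4]), array([164.7, 138.1]), 88.53) x 0.4705 0.6121 z 0.0493 0.0733
```

```bash
python3 -m pendant '[[0.02,-0.005,0,-0.0005,0],[0.02,-0.005,0,-0.0005,0],[0.02,-0.005,0,-0.0005,0],[0.02,-0.005,0,0,0],[0.02,-0.005,0,0,0],[0.02,-0.005,0,0,0],[0.02,0,0,0,0],[0.02,0,0,0,0]]' 60
python3 tilt.py
```

```text
t: 6.18
eef_pos: [0.4697, 0.0052, 0.2497]
tool_rot: [-0.0, 1.0, -0.013, 0.0]
contact_force: [1.0, 0.4, -3.0]
gripper_width: 0.311
grasp_force: 64.0
n [ 0.145 -0.004  0.989] tilt 0.146 (array([511. ,   4.3]), array([164.4, 138.1]), 88.61) x 0.4403 0.5819 z 0.0506 0.0747
```

```bash
python3 -m pendant '[[0.02,0,0,-0.01,0],[0.02,0,0,-0.015,0],[0.02,0,0,-0.015,0],[0.02,0,0,-0.015,0],[0.02,0,0,-0.01,0],[0.02,0,0,-0.005,0]]' 60
python3 -m pendant '[[0.02,-0.003,0.014,0,0],[0.02,-0.003,0.024,0,0],[0.02,-0.003,0.03,0,0],[0.02,-0.003,0.03,0,0],[0.02,-0.003,0.03,0,0],[0.02,-0.003,0.03,0,0],[0.02,-0.004,0.03,0,0],[0.02,-0.004,0.03,0,0],[0.02,-0.004,0.03,0,0],[0.02,-0.004,0.03,0,0],[0.02,-0.004,0.022,0,0],[0.02,0,0.014,0,0]]' 60
python3 -m pendant '[[0.02,0,0,0,0],[0.02,0,0,0,0]]'
python3 tilt.py w4.png
```

```text
t: 6.73
eef_pos: [0.4706, 0.0052, 0.3215]
tool_rot: [-0.0, 1.0, -0.013, 0.001]
contact_force: [0.3, -0.5, -2.7]
gripper_width: 0.309
grasp_force: 64.1
t: 7.73
eef_pos: [0.4222, -0.3106, 0.3195]
tool_rot: [0.001, 1.0, -0.015, -0.0]
contact_force: [-0.2, 0.2, -2.0]
gripper_width: 0.309
grasp_force: 64.1
t: 7.9
eef_pos: [0.4235, -0.3081, 0.3193]
tool_rot: [-0.0, 1.0, -0.014, -0.0]
contact_force: [-0.6, 1.0, -2.6]
gripper_width: 0.306
grasp_force: 64.1
n [ 0.146 -0.005  0.989] tilt 0.147 (array([ 464.3, -309.1]), array([164.7, 138.7]), 88.4) x 0.3928 0.5354 z 0.1203 0.1442
```

View pics/w4.png

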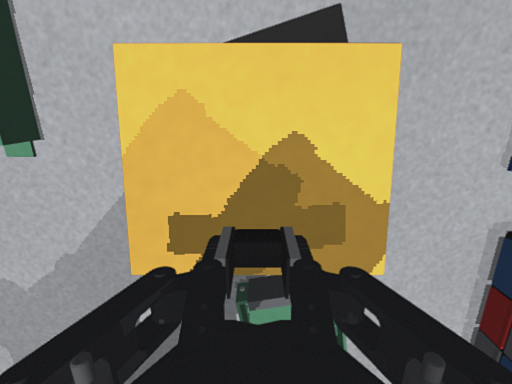

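```bash
python3 -m pendant '[[0.02,0.004,0,0.012,0],[0.02,0.005,0,0.016,0],[0.02,0,0,0.016,0],[0.02,0,0,0.016,0],[0.02,0,0,0.016,0],[0.02,0,0,0.012,0],[0.02,0,0,0.008,0],[0.02,0,0,0.006,0],[0.02,0,0,0.004,0],[0.02,0,0,0.001,0],[0.02,0,0,0,0],[0.02,0,0,0,0]]' 60
python3 -m pendant '[[0.02,0,0,0,0],[0.02,0,0,0.002,0],[0.02,0,0,0.002,0],[0.02,0,0,0.002,0],[0.02,0,0,0.002,0],[0.02,0,0,0.002,0],[0.02,0,0,0.002,0],[0.02,0,0,0.002,0],[0.02,0,0,0.001,0],[0.02,0,0,0,0],[0.02,0,0,0,0]]' 20
python3 tilt.py
```

```text
t: 8.95
eef_pos: [0.433, -0.3081, 0.2131]
tool_rot: [0.0, 1.0, -0.013, 0.0]
contact_force: [0.1, 0.5, -3.3]
gripper_width: 0.309
grasp_force: 64.1
t: 9.87
eef_pos: [0.4304, -0.3082, 0.198]
tool_rot: [-0.001, 1.0, -0.014, -0.002]
contact_force: [-11.8, 2.7, 14.6]
gripper_width: 0.309
grasp_force: 67.2
n [ 0.045 -0.002  0.999] tilt 0.045 (array([ 473.3, -308.7]), array([164.7, 140.1]), 88.57) x 0.4019 0.5445 z 0.011 0.0216
```

```bash
python3 -m pendant '[[0.02,0,0,0.001,0],[0.02,0,0,0.001,0],[0.02,0,0,0.001,0],[0.032,0,0,0,0],[0.036,0,0,0,0],[0.045,0,0,0,0],[0.06,0,0,0,0],[0.07,0,0,0,0],[0.07,0,0,0,0],[0.07,0,0,-0.005,0],[0.07,0,0,-0.01,0],[0.07,0,0,-0.02,0]]' 20
python3 -m pendant '[[0.085,0,0,-0.025,0],[0.085,0,0,-0.03,0],[0.085,0,0,-0.03,0],[0.085,0,0,-0.03,0],[0.085,0,0,-0.02,0],[0.085,0,0,0,0]]' 20
python3 tilt.py; python3 - <<'E'
from lid import *
im,d,m=load("scene")
v,u=np.mgrid[0:384,0:512]; ok=(d>0)
px=np.c_[u[ok],v[ok]];P=at_d(m,px,d[ok]); h=cv2.cvtColor(im,cv2.COLOR_BGR2HSV)[ok]
ins=(abs(P[:,0]-.543)<.06)&(abs(P[:,1]-.003)<.07)&(P[:,2]<.03)
blue=(h[:,0]>95)&(h[:,0]<130)&(h[:,1]>100)
print("blue",(ins&blue).sum(),rect(P[ins&blue]) if (ins&blue).sum()>3 else 0)
x0,y0=220,160;cv2.imwrite("pics/s2.png",cv2.resize(im[150:240,150:300],None,fx=5,fy=5))
for r in bot.pinpoint("gauge_tip","scene")[:4]+bot.pinpoint("gauge_butt","scene")[:4]+bot.pinpoint("gauge","scene")[:4]: print(r["score"].__round__(2),np.round(r["at"]),at_z(m,[r["at"]],.015).round(3)[0])
E
```

```text
t: 10.92
eef_pos: [0.4322, -0.3075, 0.229]
tool_rot: [-0.001, 1.0, -0.013, -0.002]
contact_force: [0.5, -0.1, 0.7]
gripper_width: 0.818
grasp_force: 0.0
t: 11.42
eef_pos: [0.4336, -0.309, 0.37]
tool_rot: [0.002, 1.0, -0.013, 0.004]
contact_force: [-0.1, -0.9, 0.5]
gripper_width: 0.996
grasp_force: 0.0
n [ 0.    -0.001  1.   ] tilt 0.001 (array([ 472.4, -309.1]), array([164.5, 139.6]), 88.51) x 0.4007 0.5442 z 0.0133 0.0202
blue 38 (array([546.8,   0.8]), array([35.2, 34.4]), 42.55)
0.66 [271. 198.] [0.515 0.062 0.015]
0.34 [136. 207.] [ 0.721 -0.34   0.015]
0.51 [268. 199.] [0.522 0.055 0.015]
0.64 [255. 204.] [0.565 0.023 0.015]
0.51 [368. 213.] [0.473 0.38  0.015]
0.39 [347. 209.] [0.477 0.311 0.015]
```

View pics/s2.png

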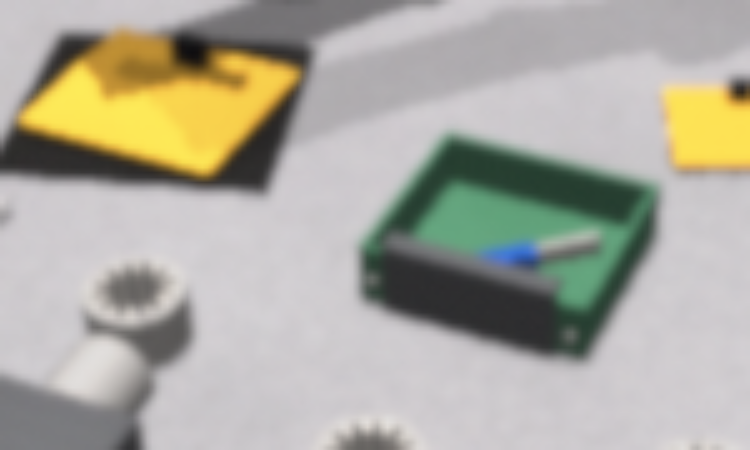

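The lid lies flat on the mat, tilt 0.001, with its centre about 1 mm from the mat's. In the case, the gauge has its handle at the back (near crop pixel (510,255)) and its blade towards (600,240). I'll take a wrist look over the case.

```bash
python3 -m pendant '[[0.0854,0.005,-0.015,-0.01,0],[0.0854,0.005,-0.028,-0.01,0],[0.0854,0.005,-0.03,0,0],[0.0854,0.005,-0.03,0,0],[0.0854,0.005,-0.03,0,0],[0.0854,0.005,-0.03,0,0],[0.0854,0.005,-0.03,0,0],[0.0854,0.005,-0.03,0,0],[0.0854,0.005,-0.03,0,0],[0.0854,0.005,-0.03,0,0],[0.0854,0.005,-0.02,0,0],[0.0854,0.004,-0.0105,0,0]]'
python3 -m pendant '[[0.0854,0,0,0,0],[0.0854,0,0,0,0]]'
cat > g.py <<'E'
from lid import *
import sys
im,d,m=load("wrist"); cv2.imwrite("pics/"+sys.argv[1],im)
v,u=np.mgrid[0:384,0:512]; ok=(d>0)
px=np.c_[u[ok],v[ok]];P=at_d(m,px,d[ok]); h=cv2.cvtColor(im,cv2.COLOR_BGR2HSV)[ok]
ins=(abs(P[:,0]-.543)<.062)&(abs(P[:,1]-.003)<.072)
blue=ins&(h[:,0]>95)&(h[:,0]<130)&(h[:,1]>100)
top=ins&(P[:,2]>.015)&(P[:,2]<.023)
print("blue",blue.sum(),rect(P[blue]),np.median(P[blue],0).round(4))
print("top",top.sum(),rect(P[top]),np.median(P[top],0).round(4))
nm={}
for n in ["gauge","gauge_tip","gauge_butt"]:
    for r in bot.pinpoint(n,"wrist")[:2]: print(n,round(r["score"],2),np.round(r["at"]),at_z(m,[r["at"]],.005 if n=="gauge" else .012).round(4)[0])
E
python3 g.py w5.png
```

```text
t: 12.67
eef_pos: [0.5, 0.0071, 0.3834]
tool_rot: [-0.0, 1.0, -0.011, -0.001]
contact_force: [-0.4, -0.8, 0.1]
gripper_width: 0.999
grasp_force: 0.0
t: 12.83
eef_pos: [0.4998, 0.0032, 0.3839]
tool_rot: [0.0, 1.0, -0.013, -0.001]
contact_force: [-0.4, -0.2, -0.0]
gripper_width: 1.004
grasp_force: 0.0
blue 594 (array([542. ,  13.3]), array([ 21.7, 117. ]), 46.46) [ 0.5601 -0.0032  0.0192]
top 838 (array([534.9,  23.9]), array([ 16.2, 143.4]), 41.81) [0.5553 0.0019 0.0192]
gauge 0.97 [ 38. 186.] [0.4785 0.3063 0.005 ]
gauge 0.84 [247. 132.] [0.5435 0.0146 0.005 ]
gauge_tip 0.63 [214. 158.] [0.5128 0.0588 0.012 ]
gauge_butt 0.89 [280. 102.] [ 0.5795 -0.0266  0.012 ]
```

View pics/w5.png

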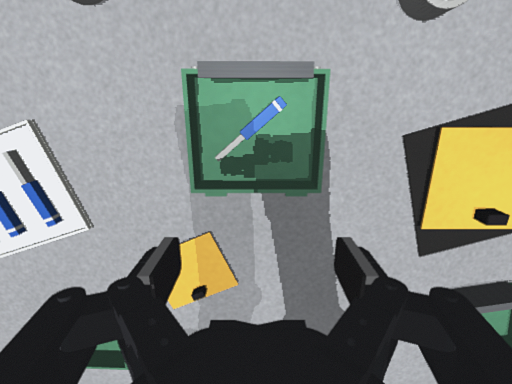

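The gauge is at pixel (250,131), with its butt at (280,102) and blade tip at (214,158). The measured length is 108 mm, which fits the given 110. Its yaw is 128° and its middle is near (0.545, 0.0155). I'll turn by -129.5°, which leaves joint range for the placing turn.

```bash
python3 -m pendant '[[0.045,0.015,-0.0045,0,0],[0.045,0.015,-0.0045,0,0],[0.045,0.0147,-0.0043,0,0],[0.045,0,0,0,-6.5],[0.045,0,0,0,-6.5],[0.045,0,0,0,-6.5],[0.045,0,0,0,-6.5],[0.045,0,0,0,-6.5],[0.045,0,0,0,-6.5],[0.045,0,0,0,-6.5],[0.045,0,0,0,-6.5],[0.045,0,0,0,-6.5]]'
python3 -m pendant '[[0.045,0,0,0.01,-6.5],[0.045,0,0,0.01,-6.5],[0.045,0,0,0.01,-6.5],[0.045,0,0,0.01,-6.5],[0.045,0,0,0.01,-6.5],[0.045,0,0,0.01,-6.5],[0.045,0,0,0.01,-6.5],[0.045,0,0,0.01,-6.5],[0.045,0,0,0.01,-6.5],[0.045,0,0,0.01,-6.5],[0.045,0,0,0,-6],[0.045,0,0,0,0]]'
python3 -m pendant '[[0.045,0,0,0,0]]'
cat > tool.py <<'E'
from h import *
from scipy.spatial.transform import Rotation as Ro
def tool():
    o=bot.get_obs();q=o["tool_rot"];M=Ro.from_quat(np.r_[q[1:],q[0]]).as_matrix()
    return o["eef_pos"],M,o["q"]
if __name__=="__main__":
    e,M,q=tool();print(e.round(4),"yaw x",np.degrees(np.arctan2(M[1,0],M[0,0])).round(2),"yaw y",np.degrees(np.arctan2(M[1,1],M[0,1])).round(2),M.round(3).tolist(),q.round(2))
E
python3 tool.py; python3 g.py w6.png
```

```text
t: 14.03
eef_pos: [0.5448, 0.0147, 0.3846]
tool_rot: [0.0, 0.878, 0.479, -0.0]
contact_force: [-0.2, 0.5, -0.2]
gripper_width: 0.528
grasp_force: 0.0
t: 15.03
eef_pos: [0.5447, 0.0146, 0.2839]
tool_rot: [-0.001, 0.438, 0.899, -0.001]
contact_force: [0.3, 0.5, -0.0]
gripper_width: 0.525
grasp_force: 0.0
t: 15.12
eef_pos: [0.545, 0.015, 0.2847]
tool_rot: [0.0, 0.441, 0.898, -0.0]
contact_force: [0.3, -0.2, -0.1]
gripper_width: 0.527
grasp_force: 0.0
[0.545  0.015  0.2847] yaw x 127.72 yaw y 37.72 [[-0.612, 0.791, 0.0], [0.791, 0.612, -0.0], [-0.0, -0.0, -1.0]] [ 0.05  0.43 -0.24  1.96  0.14  0.77  0.39]
blue 863 (array([540.7,  -1.9]), array([53.4, 98.8]), 75.69) [ 0.5574 -0.001   0.0191]
top 1294 (array([510.2, -17.7]), array([109.1, 109.2]), 39.66) [0.5513 0.0072 0.0192]
gauge 0.87 [261. 190.] [0.5483 0.0155 0.005 ]
gauge_tip 0.74 [254. 136.] [0.5105 0.0535 0.012 ]
gauge_butt 0.58 [257. 247.] [ 0.5817 -0.0341  0.012 ]
```

View pics/w6.png

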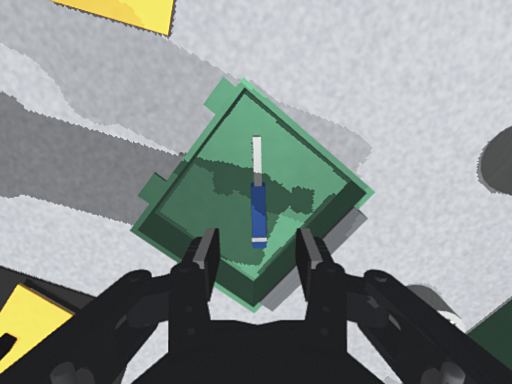

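The gauge stands upright in the image at column 257, centred between the fingers and clear of the walls. I'll descend and grip.

```bash
python3 -m pendant '[[0.045,0,0,0.02,0],[0.045,0,0,0.02,0],[0.045,0,0,0.02,0],[0.045,0,0,0.02,0],[0.045,0,0,0.012,0],[0.045,0,0,0.008,0],[0.045,0,0,0.0037,0],[0.045,0,0,0,0],[0.005,0,0,0,0],[0.005,0,0,0,0],[0.005,0,0,0,0],[0.005,0,0,0,0]]' 40
python3 -m pendant '[[0.005,0,0,0,0],[0.005,0,0,0,0],[0.005,0,0,0,0],[0.005,0,0,-0.01,0],[0.005,0,0,-0.02,0],[0.005,0,0,-0.03,0],[0.005,0,0,-0.03,0],[0.005,0,0,-0.03,0],[0.005,0,0,-0.03,0],[0.005,0,0,-0.01,0],[0.005,0,0,0,0]]' 40
```

```text
t: 16.32
eef_pos: [0.5455, 0.0161, 0.182]
tool_rot: [0.001, 0.438, 0.899, 0.0]
contact_force: [-0.2, 0.2, 5.8]
gripper_width: 0.149
grasp_force: 40.9
t: 17.23
eef_pos: [0.5458, 0.0161, 0.3443]
tool_rot: [0.003, 0.438, 0.899, 0.002]
contact_force: [-0.2, -0.4, -0.9]
gripper_width: 0.148
grasp_force: 40.2
```

```bash
python3 -m pendant '[[0.005,0,0,0,6.5],[0.005,0,0,0,6.5],[0.005,0,0,0,6.5],[0.005,0,0,0,6.5],[0.005,0,0,0,6.5],[0.005,0,0,0,6.5],[0.005,0,0,0,6.5],[0.005,0,0,0,6.5],[0.005,0,0,0,6.5],[0.005,0,0,0,6.5],[0.005,0,0,0,6.5],[0.005,0,0,0,6.5]]'
python3 -m pendant '[[0.005,0,0,0,6.5],[0.005,0,0,0,6.5],[0.005,0,0,0,6.5],[0.005,0,0,0,6.5],[0.005,0,0,0,6.5],[0.005,0,0,0,1],[0.005,-0.006,-0.015,0,0],[0.005,-0.007,-0.025,0,0],[0.005,-0.007,-0.03,0,0],[0.005,-0.007,-0.03,0,0],[0.005,-0.007,-0.03,0,0],[0.005,-0.007,-0.03,0,0]]'
python3 -m pendant '[[0.005,0,-0.03,0,0],[0.005,0,-0.03,0,0],[0.005,0,-0.03,0,0],[0.005,0,-0.03,0,0],[0.005,0,-0.03,0,0],[0.005,0,-0.03,0,0],[0.005,0,-0.024,0,0],[0.005,0,-0.017,0,0],[0.005,0,0,0,0],[0.005,0,0,0,0]]'
python3 tool.py
cat > pl.py <<'E'
from lid import *
import sys
im,d,m=load("wrist"); cv2.imwrite("pics/"+sys.argv[1],im)
v,u=np.mgrid[0:384,0:512]; ok=(d>0)
px=np.c_[u[ok],v[ok]];P=at_d(m,px,d[ok]); h=cv2.cvtColor(im,cv2.COLOR_BGR2HSV)[ok]
near=np.hypot(P[:,0]-.463,P[:,1]-.367)<.14
g=near&(h[:,0]>40)&(h[:,0]<85)&(h[:,1]>110)&(P[:,2]<.012)
print("green",g.sum(),rect(P[g]),np.median(P[g],0).round(4))
for k,r in enumerate(bot.trace("gauge","wrist")[:4]):
    K=r["mask"]&(d>0);vv,uu=np.where(K);Q=at_d(m,np.c_[uu,vv],d[K]);Q=Q[Q[:,2]>.012];print("gauge",round(r["score"],2),np.round(r["at"]),rect(Q),np.median(Q,0).round(3))
for n in ["gauge_tip","gauge_butt","place"]:
    for r in bot.pinpoint(n,"wrist")[:4]: print(n,round(r["score"],2),np.round(r["at"]),at_z(m,[r["at"]],.011).round(4)[0],d[int(r["at"][1]),int(r["at"][0])])
E
python3 pl.py w7.png
```

```text
t: 18.23
eef_pos: [0.5442, 0.0159, 0.339]
tool_rot: [-0.0, 0.907, 0.42, -0.002]
contact_force: [-0.3, -0.6, -1.0]
gripper_width: 0.147
grasp_force: 40.2
t: 19.23
eef_pos: [0.4589, 0.1586, 0.3399]
tool_rot: [0.0, 0.989, 0.145, -0.001]
contact_force: [-0.7, 0.8, -0.7]
gripper_width: 0.149
grasp_force: 40.2
t: 20.07
eef_pos: [0.3968, 0.3701, 0.3398]
tool_rot: [0.001, 0.989, 0.146, -0.001]
contact_force: [-0.2, -0.6, -2.2]
gripper_width: 0.146
grasp_force: 40.2
[0.3968 0.3701 0.3398] yaw x 16.74 yaw y -73.26 [[0.958, 0.288, -0.001], [0.288, -0.958, -0.002], [-0.002, 0.001, -1.0]] [-0.83  0.34 -0.04  1.93  0.02  0.87 -2.16]
green 2839 (array([447.8, 419.6]), array([119.1,  28.9]), 16.58) [0.4531 0.4207 0.005 ]
gauge 0.96 [333. 130.] (array([476.7, 308.7]), array([109.4,  14.7]), 18.23) [0.47  0.308 0.018]
gauge 0.88 [258. 257.] (array([394.5, 369.7]), array([104.3,  13.7]), 17.55) [0.392 0.369 0.177]
gauge 0.61 [283. 125.] (array([462.6, 364.1]), array([109.5,  14. ]), 16.48) [0.455 0.362 0.018]
gauge 0.39 [504. 182.] (array([478.1,  86.5]), array([2.5, 2. ]), 0.26) [0.478 0.086 0.012]
gauge_tip 0.56 [254. 156.] [0.4158 0.3791 0.011 ] 0.14537092
gauge_butt 0.64 [256. 324.] [0.1882 0.3098 0.011 ] 0.1642929
place 0.76 [229. 119.] [0.447  0.4172 0.011 ] 0.294975
```

View pics/w7.png

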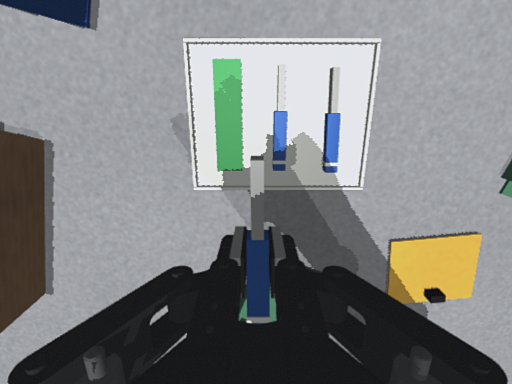

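The green strip is at pixel (228,115): centre (0.448, 0.4196), yaw 16.6°, measured 119 x 29 mm. Both gauges in the tray point their blades up in the image, the same way as the held one at (257,240).

```bash
python3 -m pendant '[[0.005,0.015,-0.008,0,0.5],[0.005,0.02,-0.01,0,0],[0.005,0.02,-0.01,0,0],[0.005,0.0086,-0.0046,0.01,0],[0.005,0,0,0.02,0],[0.005,0,0,0.025,0],[0.005,0,0,0.025,0],[0.005,0,0,0.02,0],[0.005,0,0,0.02,0],[0.005,0,0,0.01,0],[0.005,0,0,0.005,0],[0.005,0,0,0,0]]'
python3 -m pendant '[[0.005,0,0,0,0]]'
python3 tool.py; python3 pl.py w8.png
```

```text
t: 21.32
eef_pos: [0.4497, 0.4181, 0.2052]
tool_rot: [0.001, 0.99, 0.139, -0.001]
contact_force: [-0.5, -0.1, 0.1]
gripper_width: 0.151
grasp_force: 40.2
t: 21.4
eef_pos: [0.45, 0.4188, 0.2067]
tool_rot: [-0.0, 0.99, 0.139, 0.0]
contact_force: [1.0, -0.2, -0.9]
gripper_width: 0.143
grasp_force: 40.2
[0.45   0.4188 0.2067] yaw x 15.98 yaw y -74.02 [[0.961, 0.275, 0.001], [0.275, -0.961, 0.001], [0.001, -0.0, -1.0]] [-0.83  0.62 -0.03  1.84  0.03  0.68 -2.16]
green 2814 (array([448. , 419.6]), array([118.4,  29.1]), 16.7) [0.4804 0.4304 0.005 ]
gauge 0.89 [259. 258.] (array([447.7, 418.6]), array([105.1,  13.7]), 16.68) [0.445 0.418 0.044]
gauge 0.64 [344. 215.] (array([475., 368.]), array([83.6, 14.4]), 16.55) [0.47  0.369 0.018]
gauge 0.62 [424. 229.] (array([476.4, 310. ]), array([110.2,  16. ]), 19.63) [0.475 0.311 0.018]
gauge_tip 0.94 [253. 156.] [0.4939 0.4344 0.011 ] 0.17200425
gauge_butt 0.65 [256. 323.] [0.3678 0.3968 0.011 ] 0.16502967
place 0.73 [259. 222.] [0.451  0.4182 0.011 ] 0.14487563
```

```bash
python3 -m pendant '[[0.005,0,-0.001,0.008,0],[0.005,0,0,0.006,0],[0.005,0,0,0.004,0],[0.005,0,0,0.003,0],[0.005,0,0,0.002,0],[0.005,0,0,0.0015,0],[0.005,0,0,0,0],[0.005,0,0,0,0]]'
python3 -m pendant '[[0.018,0,0,0,0],[0.022,0,0,0,0],[0.03,0,0,0,0],[0.03,0,0,0,0],[0.03,0,0,-0.005,0],[0.03,0,0,-0.015,0],[0.03,0,0,-0.025,0],[0.03,0,0,-0.03,0],[0.03,0,0,-0.03,0],[0.03,0,0,-0.03,0],[0.03,-0.04,0,-0.01,0],[0.03,-0.03,0,0,0]]'
python3 pl.py w9.png
```

```text
t: 22.32
eef_pos: [0.4494, 0.4197, 0.1814]
tool_rot: [-0.0, 0.99, 0.139, 0.0]
contact_force: [-0.5, 0.1, -0.8]
gripper_width: 0.15
grasp_force: 40.2
t: 23.32
eef_pos: [0.3822, 0.4007, 0.3302]
tool_rot: [-0.002, 0.99, 0.138, 0.002]
contact_force: [-2.0, -0.4, -0.6]
gripper_width: 0.347
grasp_force: 0.0
green 1818 (array([447.9, 419.5]), array([118.6,  28.6]), 16.78) [0.463  0.4226 0.005 ]
gauge 0.94 [370. 121.] (array([476.8, 308.9]), array([109.8,  15.3]), 18.07) [0.47  0.308 0.018]
gauge 0.84 [315. 120.] (array([462.3, 364. ]), array([109.9,  14.5]), 16.4) [0.456 0.363 0.018]
gauge 0.81 [258. 128.] (array([444.5, 418.3]), array([109.6,  14.2]), 16.81) [0.437 0.416 0.018]
gauge_tip 0.68 [256.  62.] [0.4967 0.4359 0.011 ] 0.2565568
gauge_butt 0.97 [256. 170.] [0.3902 0.4063 0.011 ] 0.2888053
place 0.82 [261. 118.] [0.4459 0.4168 0.011 ] 0.2723986
```

View pics/w9.png

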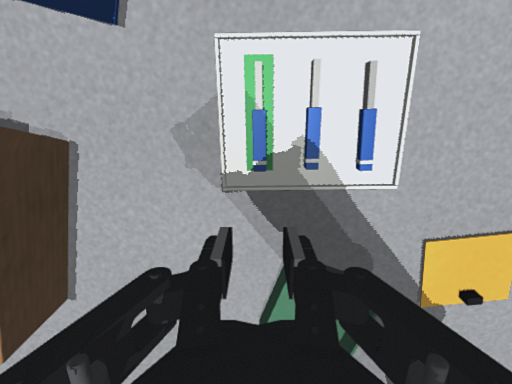

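The gauge lies on the green strip at pixel (259,115), about 4 mm off centre along it and flat at 18 mm top height. Its blade points the same way as the others, and the gripper is clear. I'll let the arm settle and hand in.

```bash
python3 -m pendant '[[0.03,0,0,-0.02,0],[0.03,0,0,0,0],[0.03,0,0,0,0],[0.03,0,0,0,0]]'; python3 -c "
from station import bot
print(bot.hand_in())"
```

```text
t: 23.9
eef_pos: [0.3826, 0.4003, 0.3459]
tool_rot: [0.0, 0.99, 0.139, 0.0]
contact_force: [0.2, -0.4, 0.3]
gripper_width: 0.35
grasp_force: 0.0
the job is handed in; nothing more can be done
None
```

I handed the job in at 23.9 s, with no verdict returned: the lid lies flat on the mat about 1 mm off centre, and the gauge lies along the green strip about 4 mm off centre, its blade pointing the same way as the other two.

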